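Nest the skimmers on the storage hook

TASK

Put the two dry round skimmers from the three-peg drying rack away on the single hook of the storage stand, where the largest skimmer already hangs: first the bigger of the two, then the smallest, each hung by its loop in front of the one before, so that the three hang from largest at the back to smallest at the tip. Leave the largest skimmer on its hook, and let all three hang still.

Things in the scene. Friction and masses are not known exactly. Their poses are not given: they have to be found in the camera images.
- hook (a point): Root of the storage hook on the dark stand: level steel strap 10 wide, 6 thick, reaching 90 mm out from a 26 mm wide post; its last 6 mm turn up 12 mm above the strap's top face. Point: on that top face, centre line, at the post's face, 200 mm above the table. x: out along the hook to its tip, y across, z up. The post ends 2 mm above the top face.
- large_grip (a point): Largest skimmer: flat round perforated steel disc, 120 mm across, 5 thick, below a rectangular strip-steel loop, 40 mm wide outside (y), 8 deep (x), opening 30 wide, 65 high. Point: mid-loop in x and y, 30 mm under the underside of the loop's 6 mm top bar, the part that rests on the hook. Disc's lowest edge 159 mm below it. Starts on the hook, 9 to 13 mm out from the post. z up, x as the hook's.
- medium_grip (a point): Middle skimmer: disc 94 mm across, lowest edge 133 mm below this point; loop, point and axes as on the largest (x along its peg to the tip, pinch the loop's outer sides along y). Starts on any of the rack's three pegs: strap like the hook, same height and upturned tip, but 55 mm long; it hangs 20 to 30 mm out from the crossbar, whose top is 2 mm above the pegs. Pegs 125 mm apart.
- small_grip (a point): Smallest skimmer: disc 68 mm across, lowest edge 107 mm below this point; loop, point and axes as on the others. Starts on another peg of the rack, in the same way as the middle one. The remaining peg holds a square-bladed slotted turner with the same loop, which is not part of the job.

How it is judged:
By the outcome, as a careful person would: the job done as asked, in the order asked, and still so for the second after the job is handed in, with the robot touching nothing.
It also fails if it takes over 64 s, if anything falls off the work surface, if the arm or the gripper's body presses on something with over 40 N, if the wrist force passes 120 N, or if a joint passes its speed limit or range.

ROBOT

A 6-joint arm with a two-finger parallel gripper is mounted at the origin on the work surface. World frame = base frame: x ahead of the robot, y to its left, z up, the work surface at z = 0. Lengths are in m, angles in rad, forces in N, time in s.
With the tool pointing down it reaches from about 0.25 to 0.725 m from the base axis. Payload 4 kg.
Tool frame: the origin (TCP) lies at the centre of the arm's flange, where the gripper is bolted on; the fingertips stand 173 mm ahead of it and the grasp point (between the pads) lies 155 mm ahead of it; x points along the fingers, z is the direction in which the jaws open and shut, and the axes are right-handed (so a half turn about x gives the same grasp; the last joint's range is limited). The gripper opens to 85 mm and grips with 20 to 120 N. Pads are 22 mm wide; open, the fingers measure 114 mm over their backs; the gripper's body (76 mm by 85 mm) begins 54 mm behind the grasp point. The pads swing forward as they close: fully open they stand 13 mm farther back than shut.
Start: joints at [-1.206, 0.241, 0.005, 1.335, 0, 1.571], TCP at [0.178, -0.467, 0.405] pointing down, gripper open.
Joint ranges: [-2.72, 2.72], [-1.05, 1.87], [-1.09, 1.28], [-1.99, 2.15], [-1.42, 1.44], [-3.14, 3.14]. Speed limits (rad/s): [2.79, 2.79, 3.14, 3.14, 3.14, 3.14].

INTERFACE

Orientations are given as a unit quaternion [x, y, z, w].
In Python, from workcell import bot gives the robot as it stands.
- The arm moves only by the tool arm_command, never from a script. Its argument "moves" is one flat list of numbers, 7 for each row, row after row: the shift along the tool's x, y, z in m, then the turn, a rotation vector about the tool's x, y, z in rad, then the closure, from -1 (fully open) to 1 (shut). A call has 1 to 20 rows; each row shifts and turns the pose as measured when the row begins, along the tool's axes as they then stand; what a row does not reach is not made up. A row lasts 1/12 s, in which the tool goes at most 41.7 mm and 7.16 degrees, less where a joint would pass 70% of its speed; a pose out of reach is approached as far as the arm can. A call with a gripper value outside its range is refused whole. The fingers move at their own pace and stop on an object; the grip force is fixed at half the most. Time passes only in rows, so rows that do not move let the fingers close. It gives the time, the measured TCP pose, the force and the opening at its end, in the units of the state.
- bot.get_obs(): the state, without advancing time (a new reading comes with each control period).
- bot.camera(name): name is "side" or "top" or "wrist"; returns the picture (480x640x3 uint8, red, green, blue); there is no depth.
- bot.get_calibration(name): a dict with "mtx" (3x3 intrinsics, pixels), "dist" ([k1, k2, p1, p2, k3] as OpenCV has them; the pictures are not rectified), "world_from_camera" (4x4, takes a point from camera to world coordinates); the wrist camera has in their place "mount" (4x4, takes a point from camera to tool coordinates, whose origin is the TCP and whose axes are the tool frame's). Camera axes: x right, y up, looking along -z (the intrinsics and any distortion apply to the point x, -y, -z); pixel columns grow to the right and rows downward; lengths in m; the calibration is good to about 2 mm. A picture is of the moment at which its call begins: read the wrist's pose just before it. get_calibration takes no time and is no camera call.
- bot.job_done(): hands the job in, once; it reports no verdict.
The state is a dict: "clock": time; "joint_pos": joint angles; "joint_vel": joint speeds; "tau": joint torques, N m; "eef_pos": TCP position; "tool_rot": TCP orientation; "ft_force": force on the tool from outside, world axes, zero at the start; "ft_torque": the same for the moment, N m; "grip_width": finger opening in m.
Only numpy, scipy, OpenCV 4.12 (cv2) and the standard library are available. Lean on these libraries where they do the work, as an engineer would, in place of code of your own. Each camera call takes 0.05 s, during which the arm holds its last target.

## Working session

There is one attempt and no reset: what is moved stays moved. The work goes in short steps, Python scripts to look and compute and a tool call to move; the robot and the scene stay as the last step left them, time stands still between calls to the robot, and variables do not carry over. Pictures are saved under pics/ and viewed, and the job is handed in when it is done.

Besides the shell and the picture viewer there is one more tool, called after "Request:" in YAML: its name, and indented under it one key for each argument. arm_command: Moves the arm, as the interface text tells. Its arguments: {"type":"object","properties":{"moves":{"type":"array"}},"required":["moves"]}

```bash
mkdir -p pics; ls; python3 - <<'E'
from workcell import bot
import cv2,numpy as np
np.set_printoptions(precision=4,suppress=True)
o=bot.get_obs()
for k,v in o.items(): print(k,v)
for n in ["side","top","wrist"]:
    im=bot.camera(n); cv2.imwrite(f"pics/{n}0.png",im[:,:,::-1]); print(n,bot.get_calibration(n))
E
```

```text
pics
clock 0.0
joint_pos [-1.206   0.2414  0.0037  1.3352  0.      1.5708]
joint_vel [ 0.0001 -0.001   0.0007 -0.0005 -0.      0.0003]
tau [  0.001  -37.2319  25.2408   0.017    0.       0.    ]
eef_pos [ 0.1783 -0.4669  0.4038]
tool_rot [ 0.4015  0.583  -0.4006  0.5818]
ft_force [-0.2331  0.6841 -0.1553]
ft_torque [ 0.014  -0.0231  0.0059]
grip_width 0.0850156159860813
side {'mtx': array([[609.0604,   0.    , 321.2244],
       [  0.    , 609.0604, 237.0241],
       [  0.    ,   0.    ,   1.    ]]), 'dist': array([0.0439, 0.    , 0.    , 0.    , 0.    ]), 'world_from_camera': array([[-0.7644,  0.3733, -0.5257, -0.0321],
       [-0.6448, -0.4426,  0.6232,  0.6594],
       [-0.    ,  0.8153,  0.5791,  0.8053],
       [ 0.    ,  0.    ,  0.    ,  1.    ]])}
top {'mtx': array([[440.4287,   0.    , 320.4959],
       [  0.    , 440.4287, 241.1177],
       [  0.    ,   0.    ,   1.    ]]), 'dist': array([-0.0393,  0.    ,  0.    ,  0.    ,  0.    ]), 'world_from_camera': array([[-0.0083,  0.9926, -0.1209,  0.4036],
       [-0.9999, -0.0067,  0.0136,  0.0158],
       [ 0.0127,  0.121 ,  0.9926,  1.0854],
       [ 0.    ,  0.    ,  0.    ,  1.    ]])}
wrist {'mtx': array([[349.144 ,   0.    , 319.2654],
       [  0.    , 349.144 , 238.7455],
       [  0.    ,   0.    ,   1.    ]]), 'dist': array([-0.002,  0.   ,  0.   ,  0.   ,  0.   ]), 'mount': array([[ 0.0008,  0.308 , -0.9514,  0.0313],
       [ 0.0013,  0.9514,  0.308 ,  0.0781],
       [ 1.    , -0.0015,  0.0003,  0.0009],
       [ 0.    ,  0.    ,  0.    ,  1.    ]])}
```

View pics/side0.png

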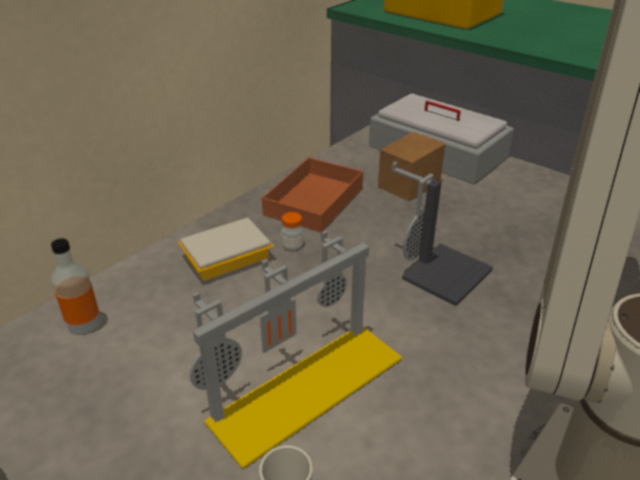

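View pics/top0.png

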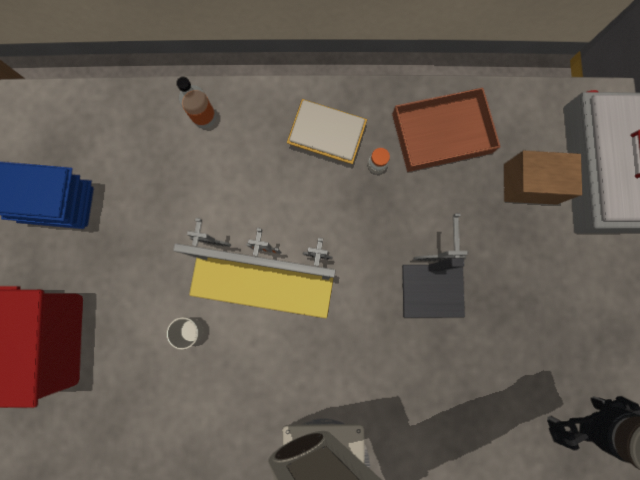

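View pics/wrist0.png

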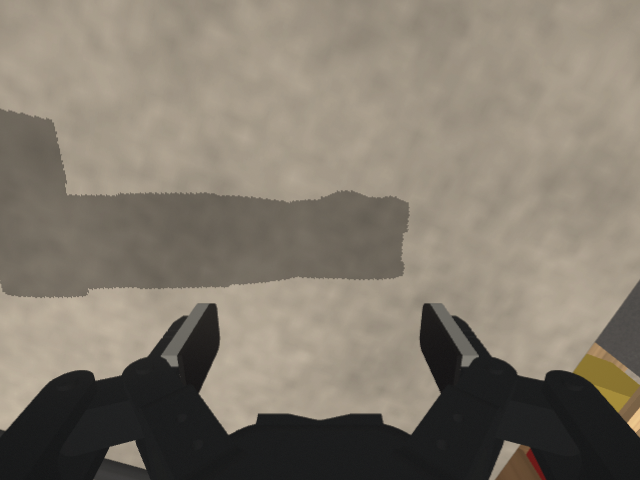

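Side view: the bigger skimmer is on the left peg (disc ~217,362), the turner is in the middle, and the small one is on the right peg (332,290). In the top view the pegs and the hook (tip ~457,215) all point away from the robot. I'll zoom in next.

```bash
python3 - <<'E'
import cv2
t=cv2.imread("pics/top0.png")
cv2.imwrite("pics/zr.png",cv2.resize(t[205:305,170:340],(790,465),interpolation=cv2.INTER_CUBIC))  # x4.647
cv2.imwrite("pics/zh.png",cv2.resize(t[200:280,420:490],None,fx=7,fy=7,interpolation=cv2.INTER_CUBIC))
s=cv2.imread("pics/side0.png")
cv2.imwrite("pics/zs.png",cv2.resize(s[140:300,310:510],None,fx=3.7,fy=3.7,interpolation=cv2.INTER_CUBIC))
cv2.imwrite("pics/zs2.png",cv2.resize(s[220:400,180:380],None,fx=3.3,fy=3.3,interpolation=cv2.INTER_CUBIC))
E
```

```text
(no output)
```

View pics/zr.png

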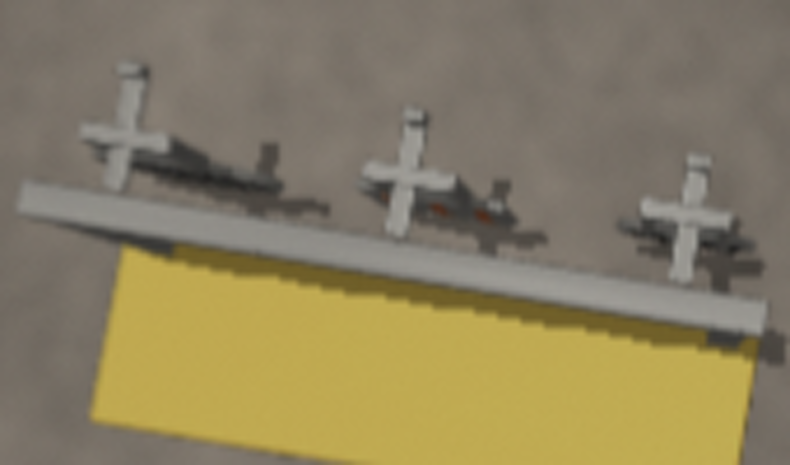

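View pics/zh.png

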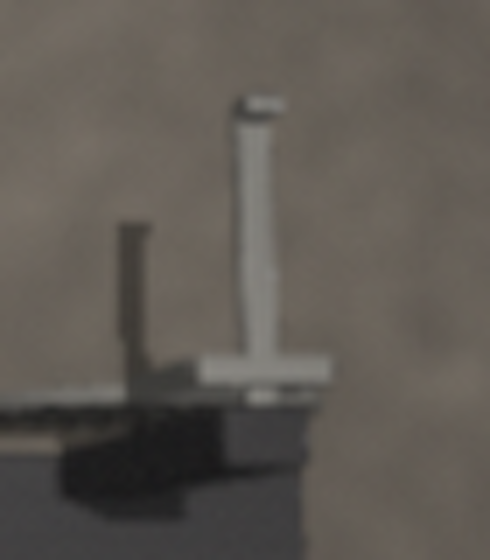

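View pics/zs.png

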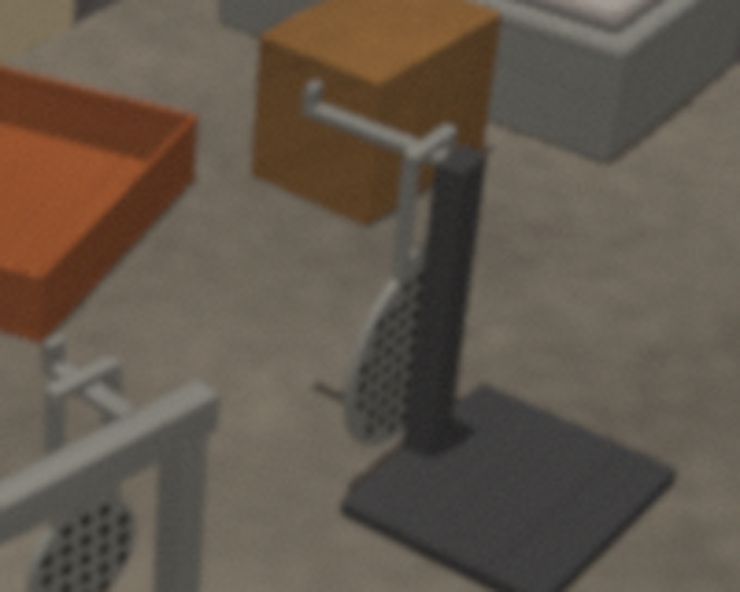

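View pics/zs2.png

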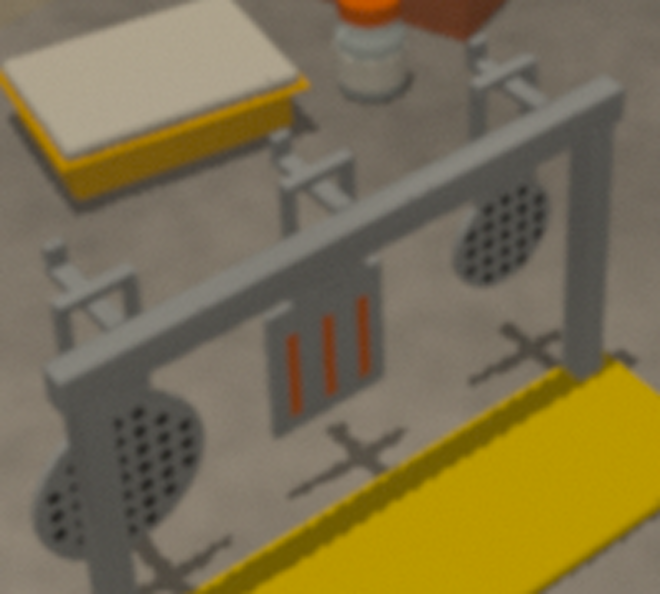

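Top zooms: the bars read as clear crosses on the pegs, medium bar centre ~(125,138), small ~(688,214). In the hook zoom, tip ~(260,102) and large bar ~(264,369). Casting rays at the known heights.

```bash
cat > h.py <<'E'
import numpy as np,cv2
from workcell import bot
np.set_printoptions(precision=4,suppress=True)
from scipy.spatial.transform import Rotation as R
def ray(name,uv,T=None):
    c=bot.get_calibration(name)
    p=cv2.undistortPoints(np.array([[uv]],float),c["mtx"],c["dist"])[0,0]
    W=c["world_from_camera"] if T is None else T@c["mount"]
    d=W[:3,:3]@np.array([p[0],-p[1],-1]); return W[:3,3],d
def onz(name,uv,z,T=None):
    o,d=ray(name,uv,T); return o+d*(z-o[2])/d[2]
def proj(name,P,T=None):
    c=bot.get_calibration(name); W=c["world_from_camera"] if T is None else T@c["mount"]
    q=np.linalg.inv(W)@np.append(P,1)
    return cv2.projectPoints(np.array([[q[0],-q[1],-q[2]]]),np.zeros(3),np.zeros(3),c["mtx"],c["dist"])[0].ravel()
def toolT(o):
    T=np.eye(4);T[:3,:3]=R.from_quat(o["tool_rot"]).as_matrix();T[:3,3]=o["eef_pos"];return T
E
python3 - <<'E'
from h import *
f=lambda p:((p[0]+.5)/4.647-.5+170,(p[1]+.5)/4.65-.5+205)
g=lambda p:((p[0]+.5)/7-.5+420,(p[1]+.5)/7-.5+200)
T=lambda p,z,m=f:onz("top",m(p),z)
tips=[T(p,.212) for p in[(133,68),(415,114),(698,159)]]
roots=[T(p,.2) for p in[(116,190),(397,237),(681,283)]]
bars=[T(p,.206) for p in[(125,138),(409,178),(688,214)]]
print("tips",tips);print("roots",roots);print("bars",bars)
print("peg spacing",np.linalg.norm(tips[0]-tips[1]),np.linalg.norm(tips[1]-tips[2]))
d=tips[2]-tips[0];print("peg yaw",np.degrees(np.arctan2(d[0],-d[1])))
for t,r in zip(tips,roots):
    v=t-r;print("len",np.hypot(*v[:2]),"yaw",np.degrees(np.arctan2(v[1],v[0])))
ht=T((260,102),.212,g);hb=T((264,369),.206,g);hr=T((263,397),.202,g);he=[T(p,.206,g) for p in((198,370),(332,370))]
print("hook",ht,hb,hr,he)
v=ht-hb;print("yaw",np.degrees(np.arctan2(v[1],v[0])),np.hypot(*v[:2]))
# side check
for n,p in (("hooktip",ht),("hookbar",hb),("small bar",bars[2]),("med bar",bars[0]),("med tip",tips[0])): print(n,proj("side",p))
o=bot.get_obs();print(R.from_quat(o["tool_rot"]).as_matrix())
E
```

```text
tips [array([0.5559, 0.2491, 0.212 ]), array([0.535 , 0.1269, 0.212 ]), array([0.5146, 0.0051, 0.212 ])]
roots [array([0.5043, 0.2583, 0.2   ]), array([0.4829, 0.1358, 0.2   ]), array([0.4621, 0.0128, 0.2   ])]
bars [array([0.5262, 0.2534, 0.206 ]), array([0.5079, 0.13  , 0.206 ]), array([0.4915, 0.0096, 0.206 ])]
peg spacing 0.12396017438194637 0.12348966821514629
peg yaw -9.606343236057526
len 0.052457762408118766 yaw -10.148277762960202
len 0.0527770162817457 yaw -9.678111468556558
len 0.05305600796008152 yaw -8.295354010440278
hook [ 0.5632 -0.2731  0.212 ] [ 0.4861 -0.2726  0.206 ] [ 0.4783 -0.2732  0.202 ] [array([ 0.4859, -0.2533,  0.206 ]), array([ 0.4856, -0.2925,  0.206 ])]
yaw -0.3615046023552482 0.07714596073853978
hooktip [393.2625 162.4681]
hookbar [425.3549 177.3499]
small bar [332.3561 240.2697]
med bar [208.5271 305.6216]
med tip [196.9605 292.507 ]
[[-0.0006  0.9342  0.3567]
 [ 0.0015  0.3567 -0.9342]
 [-1.     -0.     -0.0016]]
```

Request:
arm_command:
  moves: [-0.03,0,0,0.12,0,0,-1,-0.03,0,0,0.12,0,0,-1]

```text
clock: 0.32
eef_pos: [0.1777, -0.4653, 0.4574]
tool_rot: [0.473, 0.534, -0.467, 0.522]
ft_force: [0.4, -0.7, 1.1]
grip_width: 0.0855
```

```bash
python3 - <<'E'
from h import *
o=bot.get_obs();print(o["clock"],o["joint_pos"],o["eef_pos"],R.from_quat(o["tool_rot"]).as_matrix())
E
```

```text
0.3167 [-1.206   0.2299  0.1273  1.4876  0.      1.8184] [ 0.1777 -0.4653  0.4574] [[-0.0069  0.9931  0.1168]
 [ 0.0181  0.1169 -0.993 ]
 [-0.9998 -0.0047 -0.0188]]
```

Request:
arm_command:
  moves: [0,0,0,-0.12,0,0,-1,0,0,0,-0.12,0,0,-1,0,0,0,-0.12,0,0,-1,0,0,0,-0.12,0,0,-1,0,0,0,-0.12,0,0,-1,0,0,0,-0.12,0,0,-1,0,0,0,-0.12,0,0,-1,0,0,0,-0.12,0,0,-1,0,0,0,-0.12,0,0,-1,0,0,0,-0.12,0,0,-1,0,0,0,-0.12,0,0,-1,0,0,0,-0.12,0,0,-1,0,0,0,-0.12,0,0,-1,0,0,0,-0.12,0,0,-1,0,0,0,-0.12,0,0,-1,0,0,0,-0.12,0,0,-1,0,0,0,-0.12,0,0,-1,0,0,0,-0.12,0,0,-1,0,0,0,-0.12,0,0,-1,0,0,0,-0.12,0,0,-1]

```text
clock: 1.98
eef_pos: [0.1776, -0.465, 0.4573]
tool_rot: [-0.342, 0.613, 0.359, 0.615]
ft_force: [0.2, -0.5, -0.0]
grip_width: 0.0852
```

```bash
cat >> h.py <<'E'
PEGYAW,HOOKYAW=-9.6,-0.2
def Rt(yaw): # tool y = -axis x, tool x down
    a=np.radians(yaw); y=-np.array([np.cos(a),np.sin(a),0]); x=np.array([0,0,-1.]); z=np.cross(x,y)
    return np.stack([x,y,z],1)
def delta(P,yaw):
    "needed shift (tool axes) and rotvec to bring grasp point to P at yaw"
    o=bot.get_obs(); T=toolT(o); Rg=Rt(yaw); tcp=np.array(P)-Rg[:,0]*.155
    print("t",round(o["clock"],2),"tcp",o["eef_pos"],"grasp",T[:3,3]+T[:3,0]*.155,"j",o["joint_pos"],"F",o["ft_force"],"w",round(o["grip_width"],4))
    print("shift",T[:3,:3].T@(tcp-T[:3,3]),"rot",R.from_matrix(T[:3,:3].T@Rg).as_rotvec(),"yawframe shift",Rg.T@(tcp-T[:3,3]))
E
python3 -c "
from h import *
delta([.5262,.2534,.30],PEGYAW)"
```

```text
t 1.98 tcp [ 0.1776 -0.465   0.4573] grasp [ 0.1762 -0.4614  0.3023] j [-1.206   0.2315  0.1289  1.4925  0.     -0.6721] F [ 0.1961 -0.4572 -0.0348] w 0.0852
shift [0.0156 0.0653 0.7957] rot [-0.3663  0.0185 -0.016 ] yawframe shift [ 0.0023 -0.224   0.7664]
```

Request:
arm_command:
  moves: [0,0,0,-0.12,0.006,-0.005,-1,0,0,0,-0.12,0.006,-0.005,-1,0,0,0,-0.12,0.006,-0.005,-1,0,-0.011,0.038,0,0,0,-1,0,-0.011,0.038,0,0,0,-1,0,-0.011,0.038,0,0,0,-1,0,-0.011,0.038,0,0,0,-1,0,-0.011,0.038,0,0,0,-1,0,-0.011,0.038,0,0,0,-1,0,-0.011,0.038,0,0,0,-1,0,-0.011,0.038,0,0,0,-1,0,-0.011,0.038,0,0,0,-1,0,-0.011,0.038,0,0,0,-1,0,-0.011,0.038,0,0,0,-1,0,-0.011,0.038,0,0,0,-1,0,-0.011,0.038,0,0,0,-1,0,-0.011,0.038,0,0,0,-1,0,-0.011,0.038,0,0,0,-1,0,-0.011,0.038,0,0,0,-1,0,-0.011,0.038,0,0,0,-1]

```text
clock: 3.65
eef_pos: [0.4706, 0.1651, 0.4525]
tool_rot: [-0.454, 0.541, 0.458, 0.541]
ft_force: [0.9, -0.4, 1.2]
grip_width: 0.0855
```

```bash
python3 -c "
from h import *
delta([.5262,.2534,.30],PEGYAW)"
```

```text
t 3.65 tcp [0.4706 0.1651 0.4525] grasp [0.4701 0.1658 0.2975] j [0.3362 0.2236 0.1067 1.4553 0.0048 0.5062] F [ 0.9444 -0.3629  1.2275] w 0.0855
shift [-0.0023 -0.0399  0.0964] rot [-0.0024  0.0035 -0.0036] yawframe shift [-0.0025 -0.0401  0.0963]
```

Request:
arm_command:
  moves: [0,-0.013,0.032,0,0,0,-1,0,-0.013,0.032,0,0,0,-1,0,-0.013,0.032,0,0,0,-1,0,0,0,0,0,0,-1]

```text
clock: 3.98
eef_pos: [0.5281, 0.2653, 0.448]
tool_rot: [-0.455, 0.539, 0.461, 0.538]
ft_force: [-0.8, -0.6, -0.1]
grip_width: 0.0852
```

```bash
python3 - <<'E'
from h import *
delta([.5262,.2534,.17],PEGYAW)
o=bot.get_obs();T=toolT(o)
im=bot.camera("wrist");cv2.imwrite("pics/w1.png",im[:,:,::-1])
print("pred bar",proj("wrist",[.5262,.2534,.206],T),"tip",proj("wrist",[.5559,.2491,.212],T))
E
```

```text
t 3.98 tcp [0.5281 0.2653 0.448 ] grasp [0.5271 0.2659 0.293 ] j [0.464  0.4188 0.3681 1.5241 0.0066 0.6253] F [-0.7775 -0.6144 -0.129 ] w 0.0852
shift [ 0.123  -0.0009 -0.0124] rot [ 0.0063  0.0029 -0.0071] yawframe shift [ 0.123  -0.0001 -0.012 ]
pred bar [300.9091 257.5234] tip [301.9394 303.7815]
```

View pics/w1.png

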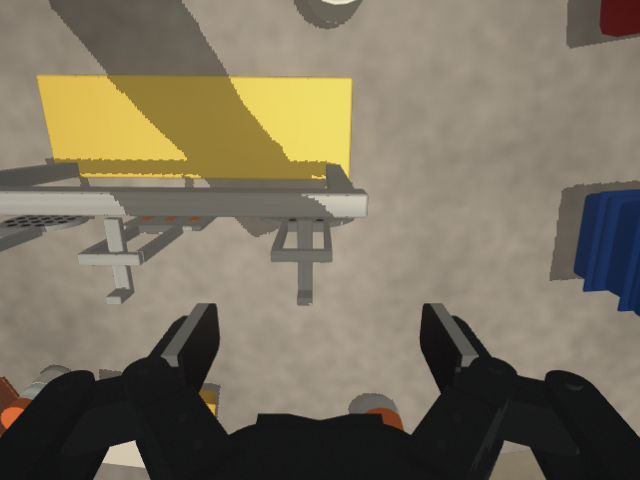

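Wrist view: medium bar seen at (302,255), predicted (301,257), peg tip (305,299). That agrees to about 1–2 mm, so I'm descending and gripping.

Request:
arm_command:
  moves: [0,0,-0.012,0.006,0.003,-0.007,-1,0.03,0,0,0,0,0,-1,0.03,0,0,0,0,0,-1,0.03,0,0,0,0,0,-1,0.03,0,0,0,0,0,-1,0,0,0,0,0,0,-1]

```text
clock: 4.53
eef_pos: [0.522, 0.242, 0.3279]
tool_rot: [-0.457, 0.541, 0.452, 0.542]
ft_force: [-1.5, -0.9, -0.7]
grip_width: 0.0855
```

```bash
python3 - <<'E'
from h import *
delta([.5255,.2534,.17],PEGYAW)
o=bot.get_obs();T=toolT(o)
im=bot.camera("wrist");cv2.imwrite("pics/w2.png",im[:,:,::-1])
E
```

```text
t 4.53 tcp [0.522  0.242  0.3279] grasp [0.5227 0.2413 0.1729] j [ 0.4354  0.4297  0.0713  1.2102 -0.006   0.6099] F [-1.5351 -0.859  -0.7472] w 0.0855
shift [ 0.0028 -0.0014  0.0119] rot [-0.007  -0.0036  0.0053] yawframe shift [ 0.0029 -0.0015  0.0118]
```

View pics/w2.png

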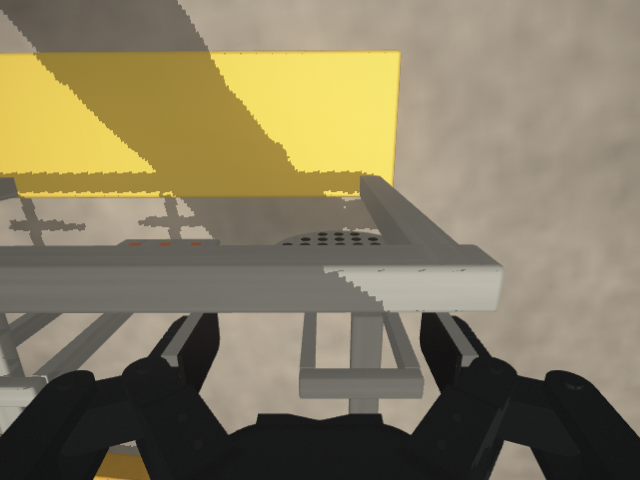

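The tool overshot sideways by 12 mm: the loop (300–420) sits right of the jaw centre (320). I'll correct that and let it settle.

Request:
arm_command:
  moves: [0.002,-0.001,0.006,-0.007,-0.003,0.005,-1,0,0,0.004,0,0,0,-1,0,0,0,0,0,0,-1]

```text
clock: 4.83
eef_pos: [0.5264, 0.25, 0.3355]
tool_rot: [-0.457, 0.537, 0.454, 0.545]
ft_force: [0.2, -0.6, 0.5]
grip_width: 0.085
```

```bash
python3 - <<'E'
from h import *
delta([.5255,.2534,.17],PEGYAW)
E
```

```text
t 4.83 tcp [0.5264 0.25   0.3355] grasp [0.528  0.2507 0.1805] j [ 0.4436  0.4349  0.1     1.2246 -0.0008  0.6147] F [ 0.1951 -0.6409  0.4546] w 0.085
shift [0.0105 0.0015 0.0031] rot [-0.0036  0.0059  0.0097] yawframe shift [0.0105 0.0014 0.0032]
```

Request:
arm_command:
  moves: [0.005,0.001,0.002,-0.003,0.004,0.008,-1,0.003,0,0.001,0,0,0,-1,0,0,0,0,0,0,-1,0,0,0,0,0,0,-1]

```text
clock: 5.17
eef_pos: [0.5275, 0.2547, 0.3326]
tool_rot: [-0.457, 0.536, 0.456, 0.544]
ft_force: [0.0, 0.4, -0.7]
grip_width: 0.0857
```

```bash
python3 - <<'E'
from h import *
delta([.5255,.2534,.17],PEGYAW)
im=bot.camera("wrist");cv2.imwrite("pics/w3.png",im[:,:,::-1])
delta([.5255,.2534,.17],PEGYAW)
E
```

```text
t 5.17 tcp [0.5275 0.2547 0.3326] grasp [0.5292 0.2555 0.1776] j [0.4497 0.4422 0.1036 1.2198 0.0004 0.6167] F [ 0.0202  0.3609 -0.6665] w 0.0857
shift [ 0.0075  0.0019 -0.0016] rot [0.0005 0.0074 0.0098] yawframe shift [ 0.0076  0.0018 -0.0016]
t 5.22 tcp [0.5275 0.2547 0.3326] grasp [0.5292 0.2555 0.1776] j [0.4497 0.4422 0.1035 1.2198 0.0005 0.6167] F [ 0.4187 -0.4014  0.9301] w 0.0857
shift [ 0.0075  0.0018 -0.0016] rot [0.0005 0.0075 0.0097] yawframe shift [ 0.0076  0.0018 -0.0016]
```

View pics/w3.png

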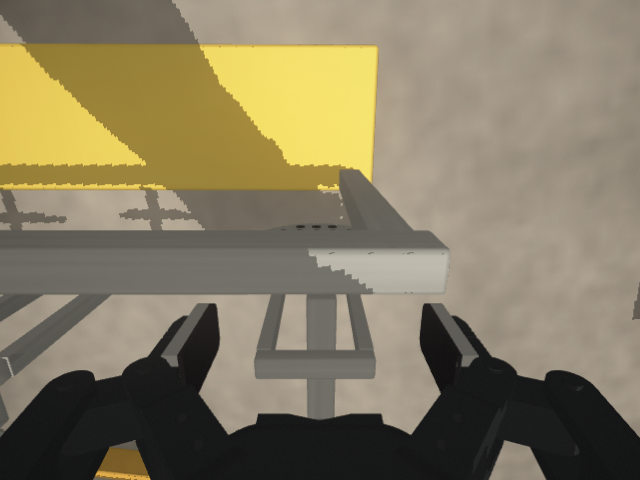

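Loop at 256–375, centred between the pads (218–422). Down 6 mm more, then close.

Request:
arm_command:
  moves: [0.006,0.002,-0.001,0,0.007,0.009,-1,0.001,0,0,0,0,0,-1,0,0,0,0,0,0,-1,0,0,0,0,0,0,1,0,0,0,0,0,0,1,0,0,0,0,0,0,1,0,0,0,0,0,0,1,0,0,0,0,0,0,1,0,0,0,0,0,0,1]

```text
clock: 5.97
eef_pos: [0.5251, 0.2541, 0.3244]
tool_rot: [-0.457, 0.54, 0.457, 0.539]
ft_force: [0.1, -0.1, -0.5]
grip_width: 0.0389
```

```bash
python3 - <<'E'
from h import *
delta([.5255,.2534,.2],PEGYAW)
im=bot.camera("wrist");cv2.imwrite("pics/w4.png",im[:,:,::-1])
E
```

```text
t 5.97 tcp [0.5251 0.2541 0.3244] grasp [0.5249 0.254  0.1694] j [0.4507 0.449  0.0921 1.2153 0.0001 0.6174] F [ 0.0711 -0.1391 -0.5286] w 0.0389
shift [-0.0306 -0.0005 -0.0007] rot [ 0.0009 -0.0007 -0.0011] yawframe shift [-0.0306 -0.0005 -0.0006]
```

View pics/w4.png

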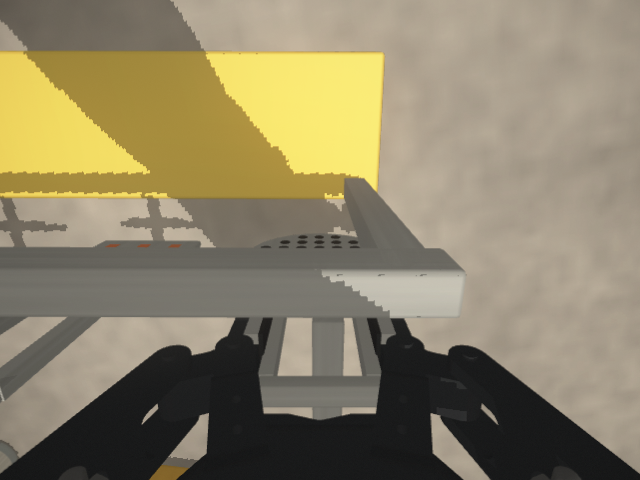

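Gripped: both pads are on the loop and the width reads 39 mm. Lifting 30 mm.

Request:
arm_command:
  moves: [-0.01,0,0,0,0,0,1,-0.01,0,0,0,0,0,1,-0.01,0,0,0,0,0,1,0,0,0,0,0,0,1,0,0,0,0,0,0,1]

```text
clock: 6.43
eef_pos: [0.525, 0.2539, 0.3574]
tool_rot: [-0.456, 0.541, 0.457, 0.539]
ft_force: [0.4, 0.1, -1.4]
grip_width: 0.0396
```

```bash
python3 - <<'E'
from h import *
delta([.5255,.2534,.2],PEGYAW)
im=bot.camera("side");cv2.imwrite("pics/s5.png",im[:,:,::-1])
E
```

```text
t 6.43 tcp [0.525  0.2539 0.3574] grasp [0.5246 0.2538 0.2024] j [ 0.4506  0.4292  0.1497  1.2936 -0.0001  0.6174] F [ 0.3838  0.1321 -1.4005] w 0.0396
shift [ 0.0024 -0.0006 -0.0004] rot [ 0.0008 -0.0015 -0.0019] yawframe shift [ 0.0024 -0.0006 -0.0004]
```

View pics/s5.png

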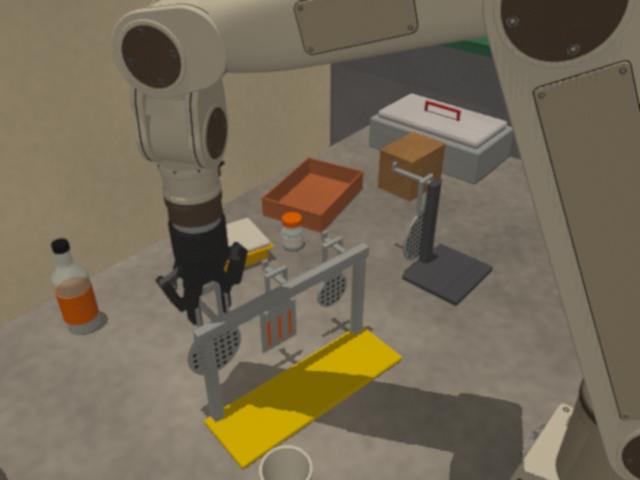

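The medium skimmer is lifted with the gripper. Now out along the peg.

Request:
arm_command:
  moves: [0,-0.01,0,0,0,0,1,0,-0.015,0,0,0,0,1,0,-0.015,0,0,0,0,1,0,-0.015,0,0,0,0,1,0,-0.015,0,0,0,0,1,0,-0.015,0,0,0,0,1,0,-0.01,0,0,0,0,1,0,0,0,0,0,0,1,0,0,0,0,0,0,1]

```text
clock: 7.23
eef_pos: [0.6211, 0.2375, 0.3542]
tool_rot: [-0.456, 0.542, 0.458, 0.537]
ft_force: [0.1, 0.1, -0.6]
grip_width: 0.0392
```

```bash
python3 - <<'E'
from h import *
delta([.630,-.273,.23],HOOKYAW)
E
```

```text
t 7.23 tcp [0.6211 0.2375 0.3542] grasp [0.6201 0.2371 0.1992] j [ 0.3653  0.6036  0.4264  1.4009 -0.0001  0.5306] F [ 0.1158  0.0627 -0.6458] w 0.0392
shift [-0.0295 -0.0926 -0.5022] rot [-0.1618 -0.0032 -0.0065] yawframe shift [-0.0308 -0.0107 -0.5105]
```

A small bottle lies under the straight path, so I'll raise first, then traverse.

Request:
arm_command:
  moves: [-0.016,0,0,0,0,0,1,-0.016,0,0,0,0,0,1,-0.016,0,0,0,0,0,1,-0.016,0,0,0,0,0,1,0,-0.002,-0.016,-0.01,0,0,1,0,-0.0035,-0.03,-0.01,0,0,1,0,-0.0035,-0.032,-0.01,0,0,1,0,-0.0035,-0.032,-0.01,0,0,1,0,-0.0035,-0.032,-0.01,0,0,1,0,-0.0035,-0.032,-0.01,0,0,1,0,-0.0035,-0.032,-0.01,0,0,1,0,-0.0035,-0.032,-0.01,0,0,1,0,-0.0035,-0.032,-0.01,0,0,1,0,-0.0035,-0.032,-0.01,0,0,1,0,-0.0035,-0.032,-0.01,0,0,1,0,-0.0035,-0.032,-0.01,0,0,1,0,-0.0035,-0.032,-0.01,0,0,1,0,-0.0035,-0.032,-0.01,0,0,1]

```text
clock: 8.73
eef_pos: [0.6192, -0.1963, 0.4195]
tool_rot: [-0.497, 0.504, 0.507, 0.493]
ft_force: [0.3, -0.0, -0.5]
grip_width: 0.0394
```

```bash
python3 - <<'E'
from h import *
delta([.630,-.273,.21],HOOKYAW)
E
```

```text
t 8.73 tcp [ 0.6192 -0.1963  0.4195] grasp [ 0.6159 -0.1963  0.2645] j [-0.3055  0.562   0.5232  1.5522 -0.007  -0.3131] F [ 0.3306 -0.0126 -0.5143] w 0.0394
shift [ 0.0543 -0.0113 -0.0768] rot [ 0.0111 -0.0005 -0.0214] yawframe shift [ 0.0545 -0.011  -0.0767]
```

Request:
arm_command:
  moves: [0,-0.003,-0.025,0.004,0,-0.007,1,0,-0.003,-0.025,0.004,0,-0.007,1,0,-0.003,-0.016,0.003,0,-0.007,1,0,0,-0.005,0,0,0,1,0.02,0,0,0,0,0,1,0.015,0,0,0,0,0,1,0,0,0,0,0,0,1,0,0,0,0,0,0,1]

```text
clock: 9.4
eef_pos: [0.6241, -0.2736, 0.383]
tool_rot: [-0.496, 0.503, 0.498, 0.502]
ft_force: [0.4, 0.0, -0.9]
grip_width: 0.0396
```

```bash
python3 - <<'E'
from h import *
delta([.630,-.273,.20],HOOKYAW)
o=bot.get_obs();T=toolT(o)
im=bot.camera("wrist");cv2.imwrite("pics/w6.png",im[:,:,::-1])
print(proj("wrist",[.5632,-.2731,.212],T),proj("wrist",[.4861,-.2726,.206],T))
im=bot.camera("side");cv2.imwrite("pics/s6.png",im[:,:,::-1])
E
```

```text
t 9.4 tcp [ 0.6241 -0.2736  0.383 ] grasp [ 0.6235 -0.2735  0.228 ] j [-0.413   0.6321  0.5498  1.492  -0.0009 -0.4029] F [ 0.3756  0.0277 -0.9176] w 0.0396
shift [ 0.028  -0.006   0.0006] rot [-0.0067  0.0006 -0.0035] yawframe shift [ 0.028  -0.0059  0.0006]
[321.0752 175.4111] [320.7974 -50.1004]
```

View pics/w6.png

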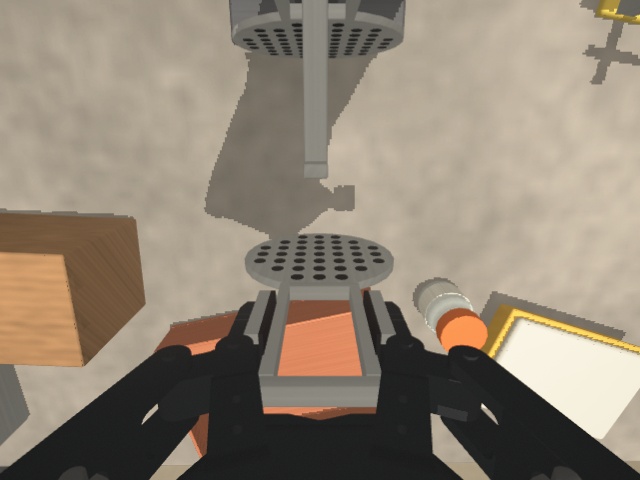

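View pics/s6.png

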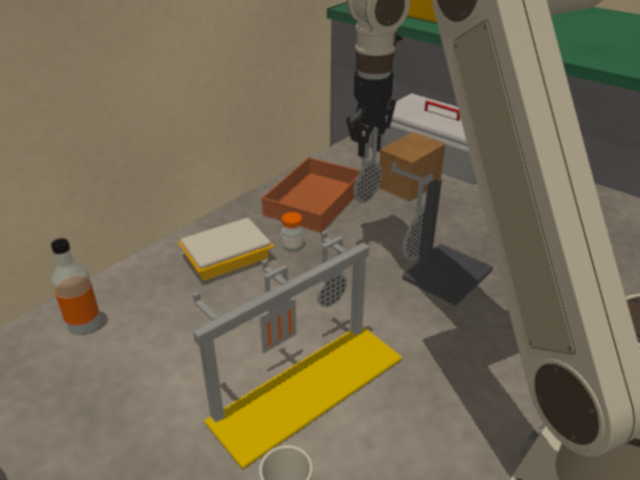

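Wrist view: hook strap runs at column ~316, loop centred at 320 (260–380). That makes the tool about 2 mm off in y, well within the opening. I'll descend and check alignment before going in.

Request:
arm_command:
  moves: [0.012,0,-0.001,-0.006,0,-0.003,1,0.012,0,-0.001,0,0,0,1,0,0,0,0,0,0,1,0,0,0,0,0,0,1]

```text
clock: 9.83
eef_pos: [0.6256, -0.273, 0.365]
tool_rot: [0.503, -0.499, -0.497, -0.501]
ft_force: [0.5, -0.0, -0.2]
grip_width: 0.039
```

```bash
python3 - <<'E'
from h import *
delta([.514,-.2745,.20],HOOKYAW)
E
```

```text
t 9.83 tcp [ 0.6256 -0.273   0.365 ] grasp [ 0.6268 -0.2734  0.21  ] j [-0.4116  0.6319  0.5032  1.4336  0.0006 -0.4119] F [ 0.4865 -0.0256 -0.1814] w 0.039
shift [ 0.0091  0.1117 -0.0015] rot [ 0.0038 -0.0028  0.0081] yawframe shift [ 0.01    0.1116 -0.0019]
```

Request:
arm_command:
  moves: [0.002,0.015,-0.001,0.004,-0.003,0.008,1,0.002,0.015,0,0,0,0,1,0.001,0.015,0,0,0,0,1,0,0.015,0,0,0,0,1,0,0.01,0,0,0,0,1,0,0,0,0,0,0,1,0,0,0,0,0,0,1]

```text
clock: 10.42
eef_pos: [0.5555, -0.2715, 0.3689]
tool_rot: [0.504, -0.498, -0.496, -0.502]
ft_force: [0.7, 0.1, -1.1]
grip_width: 0.0394
```

```bash
python3 - <<'E'
from h import *
delta([.514,-.2745,.20],HOOKYAW)
im=bot.camera("wrist");cv2.imwrite("pics/w7.png",im[:,:,::-1])
im=bot.camera("side");cv2.imwrite("pics/s7.png",cv2.resize(im[80:280,300:500,::-1],None,fx=3,fy=3))
E
```

```text
t 10.42 tcp [ 0.5555 -0.2715  0.3689] grasp [ 0.5574 -0.2722  0.2139] j [-0.4547  0.4881  0.2722  1.3422  0.001  -0.4554] F [ 0.6853  0.118  -1.1158] w 0.0394
shift [ 0.0134  0.0417 -0.003 ] rot [ 0.0041 -0.0047  0.0119] yawframe shift [ 0.0139  0.0415 -0.0032]
```

View pics/w7.png

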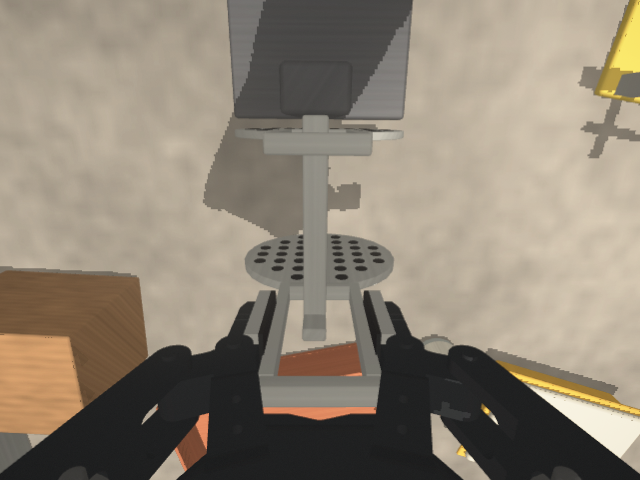

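View pics/s7.png

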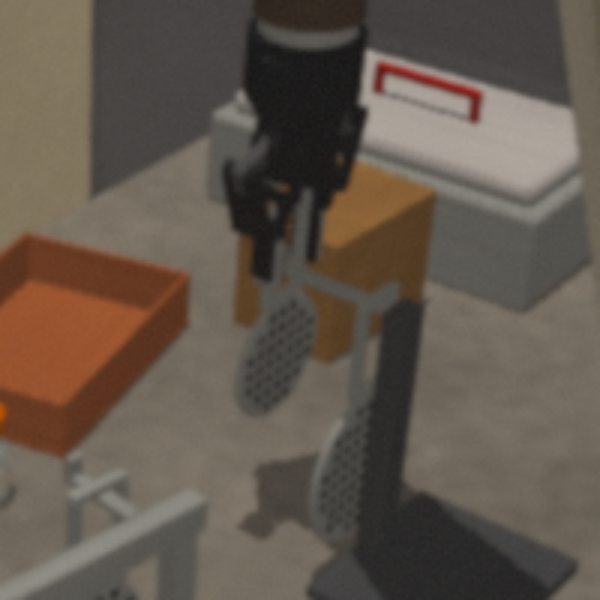

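The strap now enters the loop opening (column 315, loop 260–380). Continuing in, with a small −y correction.

Request:
arm_command:
  moves: [0.003,0.014,-0.001,0.004,-0.004,0.01,1,0.002,0.014,-0.001,0,0,0,1,0.001,0.011,-0.001,0,0,0,1,0,0,0,0,0,0,1,0,0,0,0,0,0,1]

```text
clock: 10.93
eef_pos: [0.5205, -0.2742, 0.363]
tool_rot: [0.502, -0.499, -0.498, -0.501]
ft_force: [0.9, -0.3, -0.7]
grip_width: 0.0392
```

```bash
python3 - <<'E'
from h import *
delta([.514,-.2745,.17],HOOKYAW)
im=bot.camera("wrist");cv2.imwrite("pics/w8.png",im[:,:,::-1])
E
```

```text
t 10.93 tcp [ 0.5205 -0.2742  0.363 ] grasp [ 0.5215 -0.2745  0.208 ] j [-0.4851  0.4324  0.1693  1.301   0.0011 -0.4853] F [ 0.8513 -0.2643 -0.7399] w 0.0392
shift [ 0.038   0.0068 -0.0002] rot [ 0.0038 -0.0021  0.0065] yawframe shift [ 0.038   0.0065 -0.0004]
```

View pics/w8.png

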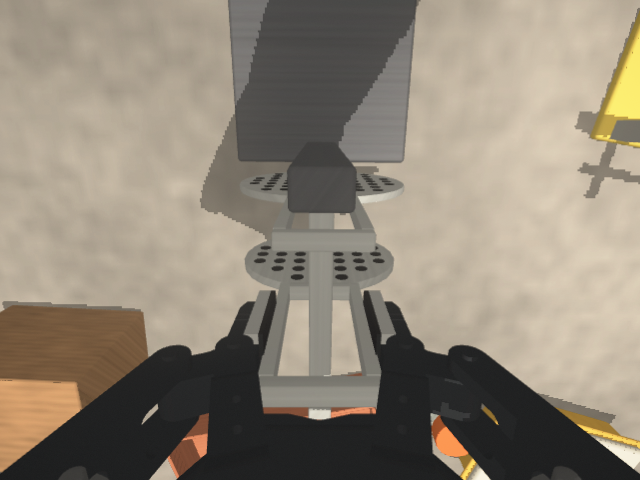

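Strap centred (~320) inside the loop. 6 mm further in, then lower.

Request:
arm_command:
  moves: [0,0.006,0,0.004,-0.002,0.006,1,0.01,0,0,0,0,0,1,0.01,0,0,0,0,0,1,0.008,0,0,0,0,0,1,0,0,0,0,0,0,1,0,0,0,0,0,0,1]

```text
clock: 11.48
eef_pos: [0.5168, -0.2738, 0.331]
tool_rot: [-0.5, 0.5, 0.499, 0.501]
ft_force: [-0.1, 0.3, -1.5]
grip_width: 0.0388
```

```bash
python3 - <<'E'
from h import *
delta([.514,-.2745,.17],HOOKYAW)
E
```

```text
t 11.48 tcp [ 0.5168 -0.2738  0.331 ] grasp [ 0.5169 -0.2737  0.176 ] j [-0.4872  0.4468  0.1067  1.2304  0.0004 -0.4853] F [-0.1006  0.3332 -1.4563] w 0.0388
shift [ 0.006   0.0028 -0.0007] rot [0.0016 0.0002 0.0005] yawframe shift [ 0.006   0.0028 -0.0007]
```

Request:
arm_command:
  moves: [0.004,0.002,0,0,0,0,1,0.003,0.001,0,0,0,0,1,0,0,0,0,0,0,1,0,0,0,0,0,0,1]

```text
clock: 11.82
eef_pos: [0.514, -0.2737, 0.3246]
tool_rot: [-0.5, 0.5, 0.499, 0.501]
ft_force: [0.5, -0.5, -0.2]
grip_width: 0.0388
```

```bash
python3 - <<'E'
from h import *
delta([.514,-.2745,.17],HOOKYAW)
im=bot.camera("side");cv2.imwrite("pics/s9.png",cv2.resize(im[80:280,300:500,::-1],None,fx=3,fy=3))
E
```

```text
t 11.82 tcp [ 0.514  -0.2737  0.3246] grasp [ 0.5144 -0.2738  0.1696] j [-0.4895  0.4453  0.0868  1.2099  0.0008 -0.4879] F [ 0.5491 -0.4782 -0.2405] w 0.0388
shift [-0.0004  0.     -0.0008] rot [ 0.0019 -0.0004  0.0026] yawframe shift [-0.0004  0.     -0.0008]
```

View pics/s9.png

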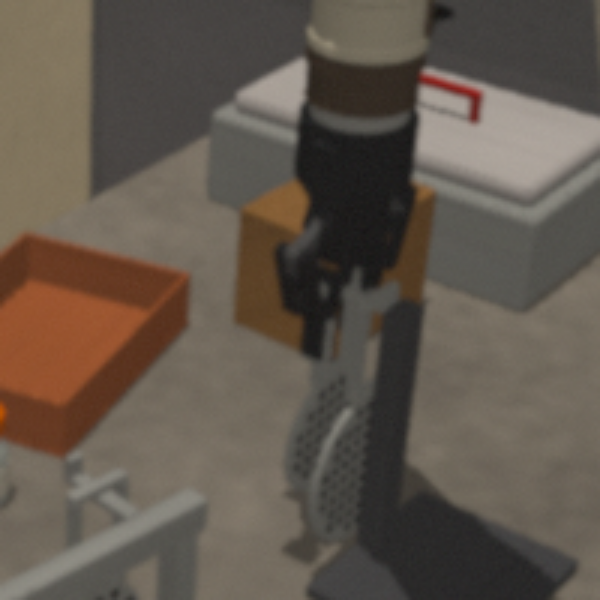

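Grasp height is the same as when it hung on the peg, so the bar is at the strap. Releasing.

Request:
arm_command:
  moves: [0.001,0,0,0,0,0,1,0,0,0,0,0,0,1,0,0,0,0,0,0,0.2,0,0,0,0,0,0,-0.2,0,0,0,0,0,0,-1,0,0,0,0,0,0,-1,0,0,0,0,0,0,-1,0,0,0,0,0,0,-1,0,0,0,0,0,0,-1]

```text
clock: 12.62
eef_pos: [0.5143, -0.274, 0.3242]
tool_rot: [-0.501, 0.5, 0.498, 0.501]
ft_force: [0.4, -0.3, 0.6]
grip_width: 0.0854
```

```bash
python3 - <<'E'
from h import *
delta([.514,-.2745,.30],HOOKYAW)
im=bot.camera("wrist");cv2.imwrite("pics/w10.png",im[:,:,::-1])
im=bot.camera("side");cv2.imwrite("pics/s10.png",cv2.resize(im[80:280,300:500,::-1],None,fx=3,fy=3))
E
```

```text
t 12.62 tcp [ 0.5143 -0.274   0.3242] grasp [ 0.5149 -0.2742  0.1692] j [-0.4897  0.4453  0.0859  1.207   0.0007 -0.488 ] F [ 0.3973 -0.344   0.5599] w 0.0854
shift [-0.1308 -0.0003 -0.0007] rot [ 0.0017 -0.0014  0.0042] yawframe shift [-0.1308  0.0003 -0.0005]
```

View pics/w10.png

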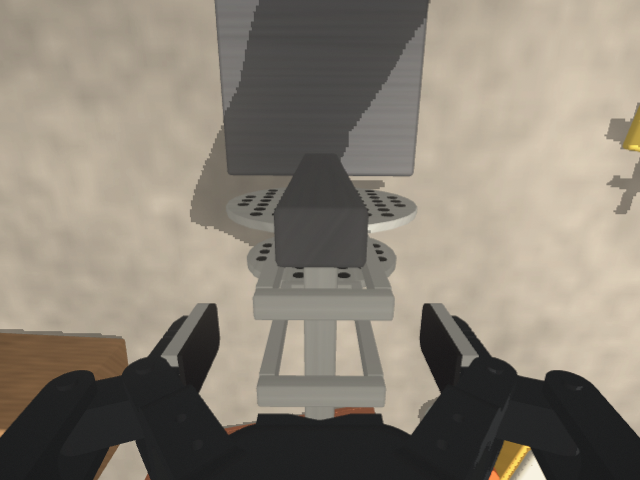

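View pics/s10.png

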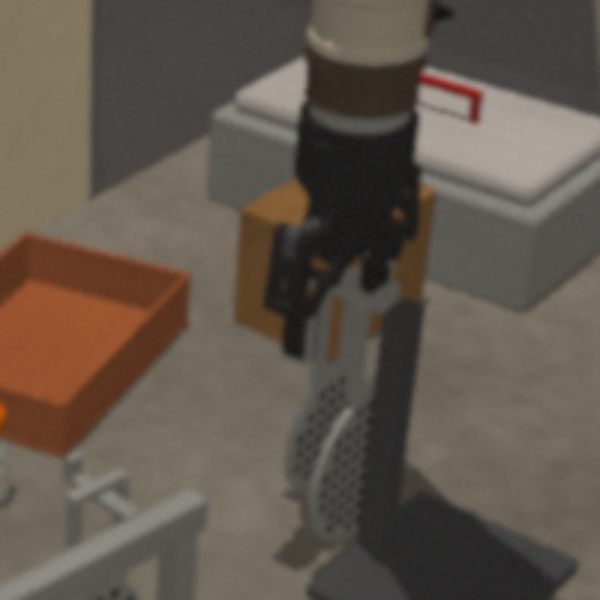

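The medium loop hangs in front of the large one, with the pads clear (218, 422 vs loop 258–385). Up, then over to the small one.

Request:
arm_command:
  moves: [-0.012,0,0,0,0,0,-1,-0.02,0,0,0,0,0,-1,-0.025,0,0,0,0,0,-1,-0.025,0,0,0,0,0,-1,-0.025,0,0,0,0,0,-1,-0.015,0,0,0,0,0,-1,0,0,0,0,0,0,-1]

```text
clock: 13.3
eef_pos: [0.5131, -0.2735, 0.4484]
tool_rot: [-0.498, 0.5, 0.501, 0.5]
ft_force: [0.7, 0.0, -0.1]
grip_width: 0.0852
```

```bash
python3 - <<'E'
from h import *
delta([.4915,.0096,.29],PEGYAW)
E
```

```text
t 13.3 tcp [ 0.5131 -0.2735  0.4484] grasp [ 0.5127 -0.2731  0.2934] j [-0.4899  0.3974  0.3371  1.5135  0.0007 -0.4882] F [ 0.6917  0.0305 -0.1191] w 0.0852
shift [0.0041 0.022  0.283 ] rot [ 0.1658  0.0019 -0.0025] yawframe shift [0.0034 0.0685 0.2755]
```

Request:
arm_command:
  moves: [0,0.005,0.031,0.018,0,0,-1,0,0.005,0.031,0.018,0,0,-1,0,0.005,0.031,0.018,0,0,-1,0,0.005,0.031,0.018,0,0,-1,0,0.005,0.031,0.018,0,0,-1,0,0.005,0.031,0.018,0,0,-1,0,0.005,0.031,0.018,0,0,-1,0,0.005,0.031,0.018,0,0,-1,0,0.005,0.02,0.018,0,0,-1,0,0,0,0,0,0,-1,0,0,0,0,0,0,-1]

```text
clock: 14.22
eef_pos: [0.4857, 0.0066, 0.4374]
tool_rot: [-0.451, 0.545, 0.457, 0.54]
ft_force: [0.3, 0.2, 1.0]
grip_width: 0.0855
```

```bash
python3 - <<'E'
from h import *
delta([.4915,.0096,.17],PEGYAW)
E
```

```text
t 14.22 tcp [0.4857 0.0066 0.4374] grasp [0.4841 0.0069 0.2824] j [0.013  0.2053 0.0446 1.4207 0.002  0.1895] F [0.3134 0.2251 0.9684] w 0.0855
shift [ 0.1124 -0.0064  0.004 ] rot [-0.009   0.     -0.0108] yawframe shift [ 0.1124 -0.0052  0.0039]
```

Request:
arm_command:
  moves: [0,-0.005,0.004,-0.009,0,-0.01,-1,0,0,0,0,0,0,-1,0.025,0,0,0,0,0,-1,0.025,0,0,0,0,0,-1,0.02,0,0,0,0,0,-1,0,0,0,0,0,0,-1,0,0,0,0,0,0,-1]

```text
clock: 14.8
eef_pos: [0.4936, 0.0041, 0.3643]
tool_rot: [-0.456, 0.541, 0.453, 0.542]
ft_force: [0.3, -0.4, 0.7]
grip_width: 0.0854
```

```bash
python3 - <<'E'
from h import *
delta([.4915,.0096,.17],PEGYAW)
o=bot.get_obs();T=toolT(o)
im=bot.camera("wrist");cv2.imwrite("pics/w11.png",im[:,:,::-1])
print(proj("wrist",[.4915,.0096,.206],T))
E
```

```text
t 14.8 tcp [0.4936 0.0041 0.3643] grasp [0.4941 0.0038 0.2093] j [ 0.0089  0.2484 -0.0919  1.2274 -0.002   0.1828] F [ 0.304  -0.3733  0.6587] w 0.0854
shift [0.0392 0.0032 0.0051] rot [-0.0064 -0.0014  0.0034] yawframe shift [0.0393 0.003  0.005 ]
[334.1826 317.9064]
```

View pics/w11.png

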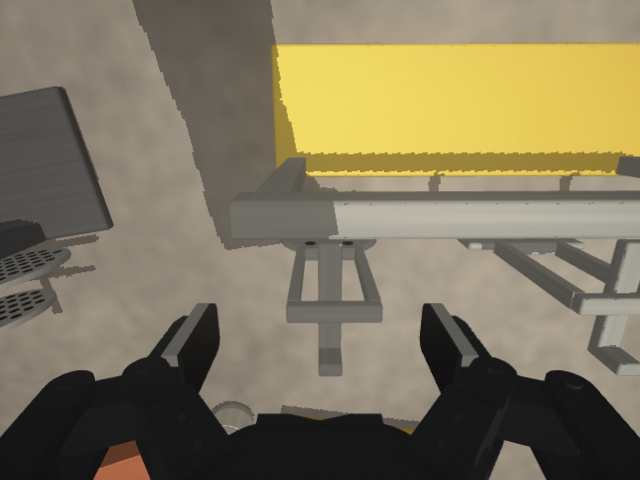

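Wrist: small loop's bar at (334,312), predicted (334,318), so the tool needs about 5 mm in z. Descending with the correction.

Request:
arm_command:
  moves: [0.01,0.003,0.004,-0.006,0,0.003,-1,0.012,0,0.001,0,0,0,-1,0.012,0,0,0,0,0,-1,0,0,0,0,0,0,-1,0,0,0,0,0,0,-1]

```text
clock: 15.27
eef_pos: [0.4936, 0.0089, 0.3334]
tool_rot: [-0.458, 0.538, 0.453, 0.543]
ft_force: [0.4, -1.2, 0.8]
grip_width: 0.0855
```

```bash
python3 - <<'E'
from h import *
delta([.4908,.0096,.17],PEGYAW)
im=bot.camera("wrist");cv2.imwrite("pics/w12.png",im[:,:,::-1])
E
```

```text
t 15.27 tcp [0.4936 0.0089 0.3334] grasp [0.495  0.0087 0.1784] j [ 0.0183  0.2678 -0.15    1.1437 -0.0012  0.188 ] F [ 0.41   -1.1608  0.7823] w 0.0855
shift [0.0084 0.0029 0.0002] rot [-0.0021  0.0005  0.0093] yawframe shift [0.0084 0.0028 0.0002]
```

View pics/w12.png

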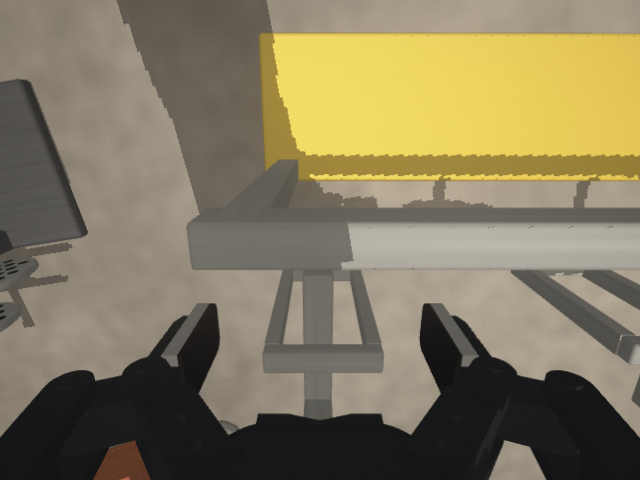

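Loop 263–383 is centred (jaw centre 320). Last 8 mm down, then close.

Request:
arm_command:
  moves: [0.006,0.003,0,-0.002,0,0.009,-1,0.003,0,0,0,0,0,-1,0,0,0,0,0,0,-1,0,0,0,0,0,0,1,0,0,0,0,0,0,1,0,0,0,0,0,0,1,0,0,0,0,0,0,1,0,0,0,0,0,0,1,0,0,0,0,0,0,1]

```text
clock: 16.07
eef_pos: [0.4914, 0.0096, 0.327]
tool_rot: [-0.458, 0.538, 0.456, 0.542]
ft_force: [-0.2, -1.2, -0.8]
grip_width: 0.039
```

```bash
python3 - <<'E'
from h import *
delta([.4908,.0096,.2],PEGYAW)
im=bot.camera("wrist");cv2.imwrite("pics/w13.png",im[:,:,::-1])
E
```

```text
t 16.07 tcp [0.4914 0.0096 0.327 ] grasp [0.4922 0.0098 0.172 ] j [ 0.0194  0.2706 -0.164   1.1308  0.0007  0.1865] F [-0.1991 -1.1747 -0.7825] w 0.039
shift [-0.028   0.0004 -0.0001] rot [0.0004 0.0017 0.0052] yawframe shift [-0.028   0.0006 -0.0001]
```

View pics/w13.png

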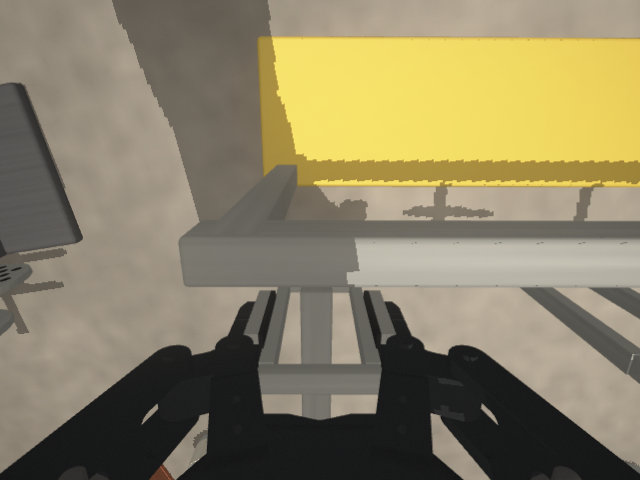

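Gripped at 39 mm. Lift, then out along the peg.

Request:
arm_command:
  moves: [-0.01,0,0,0,0,0.005,1,-0.01,0,0,0,0,0,1,-0.01,0,0,0,0,0,1,0,0,0,0,0,0,1,0,0,0,0,0,0,1]

```text
clock: 16.53
eef_pos: [0.4909, 0.0095, 0.3574]
tool_rot: [-0.456, 0.54, 0.458, 0.54]
ft_force: [0.9, -0.1, -1.1]
grip_width: 0.0391
```

```bash
python3 - <<'E'
from h import *
delta([.4908,.0096,.2],PEGYAW)
im=bot.camera("wrist");cv2.imwrite("pics/w14.png",im[:,:,::-1])
E
```

```text
t 16.53 tcp [0.4909 0.0095 0.3574] grasp [0.4905 0.0098 0.2024] j [ 0.019   0.2504 -0.1078  1.2152  0.0016  0.1862] F [ 0.88   -0.0686 -1.1216] w 0.0391
shift [0.0024 0.0001 0.    ] rot [ 0.0004  0.0011 -0.0028] yawframe shift [0.0024 0.0001 0.    ]
```

View pics/w14.png

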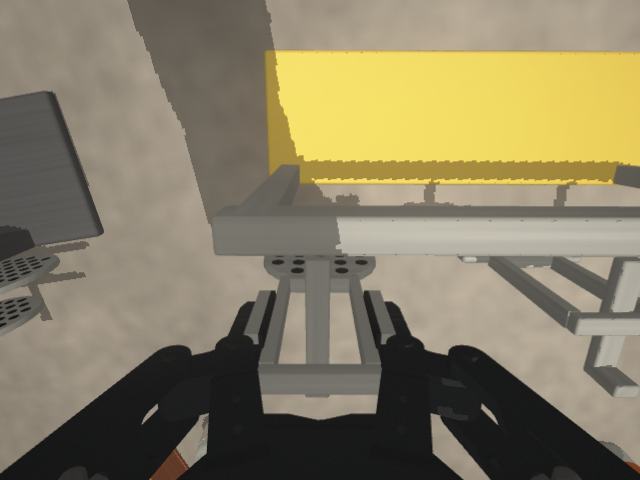

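The bar moved up with the gripper, and the peg tip is at (317,392), below the bar. Out.

Request:
arm_command:
  moves: [0,-0.01,0,0,0,0,1,0,-0.015,0,0,0,0,1,0,-0.015,0,0,0,0,1,0,-0.015,0,0,0,0,1,0,-0.015,0,0,0,0,1,0,-0.015,0,0,0,0,1,0,-0.01,0,0,0,0,1,-0.015,0,0,0,0,0,1,-0.015,0,0,0,0,0,1,-0.01,0,0,0,0,0,1,0,0,0,0,0,0,1]

```text
clock: 17.5
eef_pos: [0.5876, -0.0071, 0.3888]
tool_rot: [-0.452, 0.544, 0.461, 0.536]
ft_force: [0.8, -0.1, -1.2]
grip_width: 0.0392
```

```bash
python3 - <<'E'
from h import *
delta([.630,-.2745,.235],HOOKYAW)
E
```

```text
t 17.5 tcp [ 0.5876 -0.0071  0.3888] grasp [ 0.5849 -0.0069  0.2338] j [-0.0124  0.431   0.2343  1.391   0.0014  0.1545] F [ 0.8049 -0.1362 -1.1626] w 0.0392
shift [-0.0024 -0.0863 -0.2566] rot [-0.1635  0.0002 -0.017 ] yawframe shift [-0.0012 -0.0434 -0.2672]
```

Request:
arm_command:
  moves: [0,-0.007,-0.02,-0.018,0,-0.002,1,0,-0.007,-0.03,-0.018,0,-0.002,1,0,-0.007,-0.03,-0.018,0,-0.002,1,0,-0.007,-0.03,-0.018,0,-0.002,1,0,-0.007,-0.03,-0.018,0,-0.002,1,0,-0.007,-0.03,-0.018,0,-0.002,1,0,-0.007,-0.03,-0.018,0,-0.002,1,0,-0.007,-0.03,-0.018,0,-0.002,1,0,-0.007,-0.02,-0.018,0,-0.002,1,0,0,0,0,0,0,1,0,0,0,0,0,0,1]

```text
clock: 18.42
eef_pos: [0.6277, -0.2703, 0.3783]
tool_rot: [-0.5, 0.498, 0.505, 0.497]
ft_force: [0.0, 1.5, -0.8]
grip_width: 0.039
```

```bash
python3 - <<'E'
from h import *
delta([.630,-.2745,.205],HOOKYAW)
E
```

```text
t 18.42 tcp [ 0.6277 -0.2703  0.3783] grasp [ 0.6267 -0.2697  0.2233] j [-0.4068  0.6402  0.5518  1.4901  0.001  -0.416 ] F [ 0.0389  1.5058 -0.8174] w 0.039
shift [ 0.0183 -0.0023 -0.0043] rot [ 0.0127  0.004  -0.0066] yawframe shift [ 0.0183 -0.0023 -0.0042]
```

Request:
arm_command:
  moves: [0.006,0,-0.004,0.012,0.004,-0.006,1,0.006,0,0,0,0,0,1,0,0,0,0,0,0,1,0,0,0,0,0,0,1]

```text
clock: 18.75
eef_pos: [0.627, -0.2719, 0.3629]
tool_rot: [-0.498, 0.501, 0.501, 0.5]
ft_force: [0.1, -0.5, -0.9]
grip_width: 0.039
```

```bash
python3 - <<'E'
from h import *
delta([.540,-.2745,.205],HOOKYAW)
im=bot.camera("wrist");cv2.imwrite("pics/w15.png",im[:,:,::-1])
E
```

```text
t 18.75 tcp [ 0.627  -0.2719  0.3629] grasp [ 0.6265 -0.2716  0.2079] j [-0.4092  0.6414  0.5147  1.4483  0.0003 -0.4071] F [ 0.0509 -0.4536 -0.9223] w 0.039
shift [ 0.0033  0.087  -0.0028] rot [ 0.0014  0.0019 -0.0037] yawframe shift [ 0.0029  0.087  -0.0029]
```

View pics/w15.png

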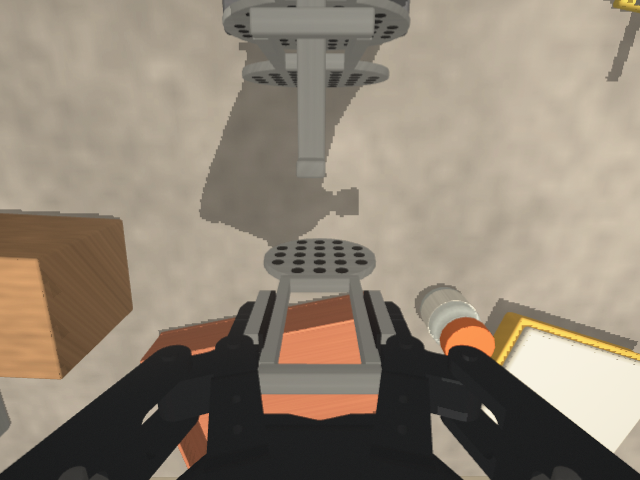

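Hook strap at column ~311, loop centre 320, with the medium still hanging (bar ~312,22). Correcting −3 mm and going in.

Request:
arm_command:
  moves: [0,0.01,-0.003,0.001,0.002,-0.003,1,0,0.014,0,0,0,0,1,0.001,0.014,0,0,0,0,1,0.001,0.012,0,0,0,0,1,0,0,0,0,0,0,1,0,0,0,0,0,0,1]

```text
clock: 19.3
eef_pos: [0.5764, -0.269, 0.3624]
tool_rot: [0.502, -0.498, -0.501, -0.499]
ft_force: [-0.3, -0.1, -0.6]
grip_width: 0.0393
```

```bash
python3 - <<'E'
from h import *
delta([.540,-.2745,.205],HOOKYAW)
im=bot.camera("wrist");cv2.imwrite("pics/w16.png",im[:,:,::-1])
E
```

```text
t 19.3 tcp [ 0.5764 -0.269   0.3624] grasp [ 0.5767 -0.269   0.2074] j [-0.4368  0.5336  0.3293  1.3652  0.0007 -0.4421] F [-0.3009 -0.1116 -0.5698] w 0.0393
shift [ 0.0023  0.0365 -0.0053] rot [0.0088 0.0001 0.0015] yawframe shift [ 0.0024  0.0364 -0.0056]
```

View pics/w16.png

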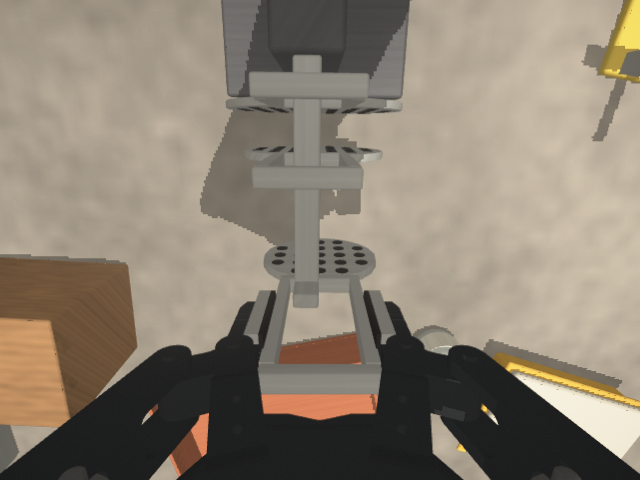

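Strap at ~307, offset about 5 mm. I'll centre laterally before entering.

Request:
arm_command:
  moves: [0,0,-0.005,0.008,0,0,1,0,0,-0.001,0,0,0,1,0,0,0,0,0,0,1]

```text
clock: 19.6
eef_pos: [0.5785, -0.2748, 0.3633]
tool_rot: [-0.501, 0.5, 0.498, 0.501]
ft_force: [-1.1, -0.3, -1.0]
grip_width: 0.0393
```

```bash
python3 - <<'E'
from h import *
delta([.540,-.2745,.205],HOOKYAW)
E
```

```text
t 19.6 tcp [ 0.5785 -0.2748  0.3633] grasp [ 0.5791 -0.275   0.2083] j [-0.4437  0.5411  0.344   1.3697  0.0008 -0.4423] F [-1.1181 -0.3405 -1.0062] w 0.0393
shift [0.0031 0.0385 0.0003] rot [ 0.0022 -0.001   0.004 ] yawframe shift [0.0033 0.0385 0.0002]
```

Request:
arm_command:
  moves: [0,0.012,0,0.002,0,0.004,1,0,0.012,0,0,0,0,1,0,0.01,0,0,0,0,1,0,0.004,0,0,0,0,1,0,0,0,0,0,0,1]

```text
clock: 20.02
eef_pos: [0.5419, -0.2752, 0.3619]
tool_rot: [-0.5, 0.501, 0.499, 0.501]
ft_force: [-0.1, 0.3, -0.6]
grip_width: 0.0391
```

```bash
python3 - <<'E'
from h import *
delta([.540,-.2745,.172],HOOKYAW)
im=bot.camera("wrist");cv2.imwrite("pics/w17.png",im[:,:,::-1])
E
```

```text
t 20.02 tcp [ 0.5419 -0.2752  0.3619] grasp [ 0.5421 -0.2754  0.2069] j [-0.4698  0.475   0.233   1.3275 -0.0005 -0.4676] F [-0.0574  0.2622 -0.5766] w 0.0391
shift [0.0349 0.002  0.0008] rot [ 0.0012 -0.0011  0.0009] yawframe shift [0.0349 0.0019 0.0007]
```

View pics/w17.png

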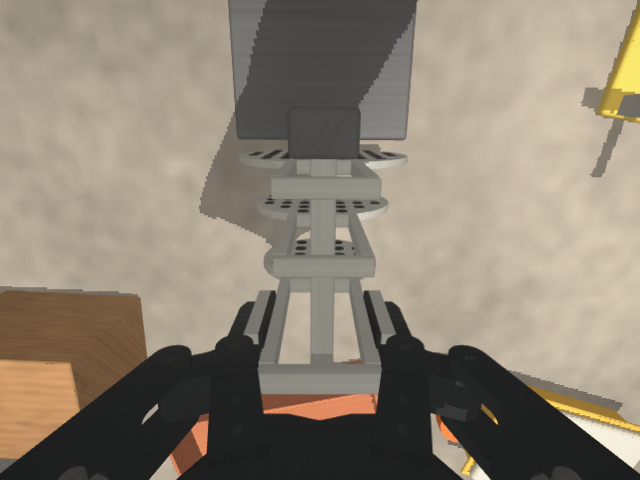

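Strap centred at ~322 in the small loop, with the medium bar at row 264 behind it. Lowering.

Request:
arm_command:
  moves: [0.01,0.001,0,0,0,0,1,0.01,0,0,0,0,0,1,0.008,0,0,0,0,0,1,0,0,0,0,0,0,1,0,0,0,0,0,0,1]

```text
clock: 20.48
eef_pos: [0.5431, -0.2753, 0.3297]
tool_rot: [-0.5, 0.5, 0.499, 0.501]
ft_force: [0.1, 0.8, 0.4]
grip_width: 0.0392
```

```bash
python3 - <<'E'
from h import *
delta([.541,-.2745,.172],HOOKYAW)
E
```

```text
t 20.48 tcp [ 0.5431 -0.2753  0.3297] grasp [ 0.5434 -0.2754  0.1747] j [-0.4691  0.4939  0.1785  1.2534  0.0001 -0.4678] F [0.0818 0.7843 0.3676] w 0.0392
shift [0.0027 0.0021 0.0008] rot [ 0.0022 -0.0008  0.0018] yawframe shift [0.0027 0.0021 0.0008]
```

Request:
arm_command:
  moves: [0.003,0.002,0,0,0,0,1,0,0,0,0,0,0,1,0,0,0,0,0,0,1]

```text
clock: 20.73
eef_pos: [0.542, -0.2752, 0.3272]
tool_rot: [0.501, -0.499, -0.498, -0.501]
ft_force: [-0.3, 0.3, -1.4]
grip_width: 0.0392
```

```bash
python3 - <<'E'
from h import *
delta([.541,-.2745,.172],HOOKYAW)
im=bot.camera("wrist");cv2.imwrite("pics/w18.png",im[:,:,::-1])
E
```

```text
t 20.73 tcp [ 0.542  -0.2752  0.3272] grasp [ 0.5426 -0.2754  0.1722] j [-0.47    0.4923  0.169   1.2431  0.0006 -0.4695] F [-0.3398  0.3061 -1.4137] w 0.0392
shift [0.0002 0.001  0.0007] rot [ 0.003  -0.0014  0.0042] yawframe shift [0.0002 0.001  0.0007]
```

View pics/w18.png

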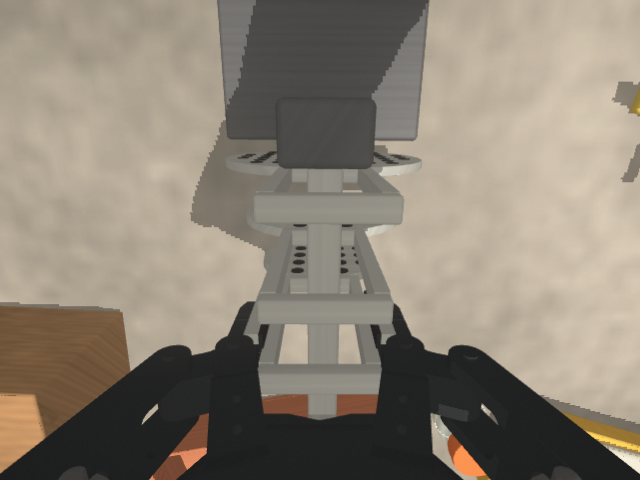

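All three bars are visible in order at rows 207, 308 and 378. Releasing.

Request:
arm_command:
  moves: [0.001,0,0,0,0,0,1,0,0,0,0,0,0,1,0,0,0,0,0,0,0.2,0,0,0,0,0,0,-0.2,0,0,0,0,0,0,-1,0,0,0,0,0,0,-1,0,0,0,0,0,0,-1,0,0,0,0,0,0,-1,0,0,0,0,0,0,-1]

```text
clock: 21.53
eef_pos: [0.5419, -0.2754, 0.327]
tool_rot: [0.502, -0.499, -0.498, -0.501]
ft_force: [0.9, 0.1, 0.8]
grip_width: 0.0856
```

```bash
python3 - <<'E'
from h import *
delta([.541,-.2745,.3],HOOKYAW)
im=bot.camera("wrist");cv2.imwrite("pics/w19.png",im[:,:,::-1])
E
```

```text
t 21.53 tcp [ 0.5419 -0.2754  0.327 ] grasp [ 0.5427 -0.2758  0.172 ] j [-0.4703  0.4918  0.1678  1.2409  0.0004 -0.4695] F [0.8747 0.099  0.7799] w 0.0856
shift [-0.128   0.0002  0.0006] rot [ 0.0027 -0.0023  0.0054] yawframe shift [-0.128   0.0009  0.0009]
```

View pics/w19.png

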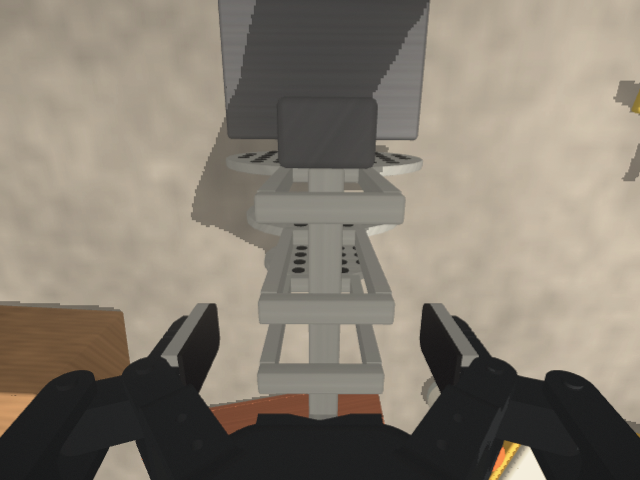

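Jaws are open and clear of the loops (pads at 218 and 422). Going straight up, then backing off to the side and waiting for everything to settle.

Request:
arm_command:
  moves: [-0.01,0,0,0,0,0,-1,-0.02,0,0,0,0,0,-1,-0.025,0,0,0,0,0,-1,-0.025,0,0,0,0,0,-1,-0.025,0,0,0,0,0,-1,-0.02,0,0,0,0,0,-1,0,0,0.03,0,0,0,-1,0,0,0.03,0,0,0,-1,0,0,0.03,0,0,0,-1,0,0,0.03,0,0,0,-1,0,0,0.03,0,0,0,-1,0,0,0.03,0,0,0,-1,0,0,0,0,0,0,-1,0,0,0,0,0,0,-1,0,0,0,0,0,0,-1,0,0,0,0,0,0,-1,0,0,0,0,0,0,-1]

```text
clock: 23.0
eef_pos: [0.54, -0.0902, 0.4703]
tool_rot: [-0.504, 0.498, 0.493, 0.505]
ft_force: [-0.0, 0.4, -0.4]
grip_width: 0.0854
```

```bash
python3 - <<'E'
from h import *
o=bot.get_obs();print(o["clock"],o["eef_pos"],o["ft_force"])
im=bot.camera("top");cv2.imwrite("pics/t20.png",im[:,:,::-1])
a=bot.camera("side");cv2.imwrite("pics/s20.png",cv2.resize(a[100:300,200:500,::-1],None,fx=2.6,fy=2.6))
for _ in range(5): b=bot.camera("side")
print("moving px",(cv2.absdiff(a,b)[120:290,380:480].max(2)>25).sum())
cv2.imwrite("pics/t20z.png",cv2.resize(im[190:290,400:500,::-1],None,fx=5,fy=5,interpolation=cv2.INTER_CUBIC))
E
```

```text
23.0 [ 0.54   -0.0902  0.4703] [-0.0494  0.4034 -0.3796]
moving px 0
```

View pics/s20.png

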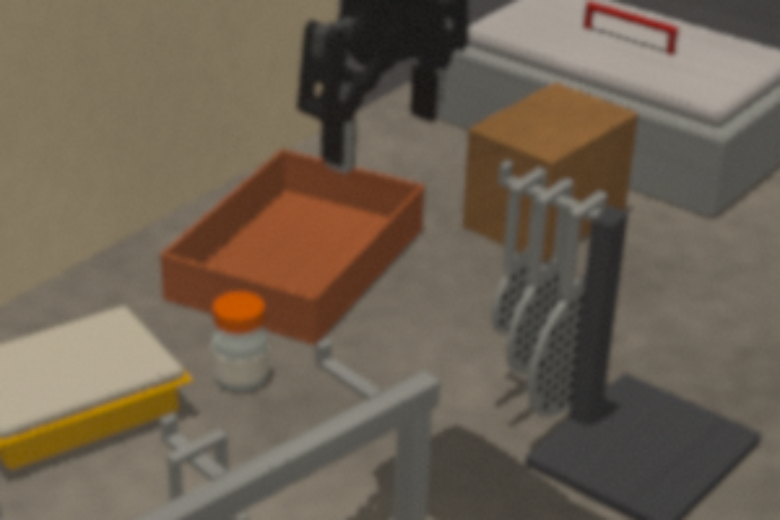

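View pics/t20z.png

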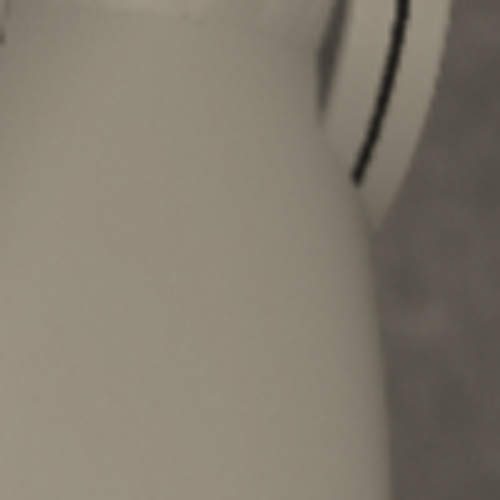

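The side view shows large, medium and small hanging in order from post to tip, with no motion over 0.25 s. The turner is still on the rack, and the arm only blocks the top view. Handing in.

```bash
python3 -c "
from workcell import bot
print(bot.job_done())"
```

```text
the job is handed in; nothing more can be done
None
```

I moved the middle skimmer from the left peg to the storage hook, about 38 mm out from the post. I then hung the smallest one in front of it, about 66 mm out. The largest stayed on the hook and the turner stayed on the rack.

**Last checks:**
- **Order and stillness:** the side camera showed all three hanging from largest at the back to smallest at the tip. No pixels changed around the stand over 0.25 s.
- **Robot and time:** the gripper was open and well clear of everything. I handed in at about 23.3 s. The forces I read at the end of each move stayed under about 2 N; I did not see peaks in between.
- **What did not work or disagreed:** the final top view was blocked by the arm, so it confirmed nothing. The wrist camera and the top-view measurements differed by about 2 mm at the hook, and I trusted the wrist view. The arm overshot sideways by 12 mm above the left peg, and I corrected that before gripping.

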